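# Lift the canister off its tripod with a hook and pack it in the carrier

## Task

Without touching the steel canister with the gripper, use the lifting hook to take it off its tripod by its bail, keep it upright, and set it gently down in the one free bay of the bottle carrier, over the dark rubber pad. Then unhook it and hang the lifting hook back on its hanger. Do not tip the two bottles in the carrier or disturb the dropper bottle and the two loose vials on the bench.

Things in the scene. Friction and masses are not known exactly. Their poses are not given: they have to be found in the camera images.
- canister: Round lidded steel canister, 60 mm in diameter (63 at the lid, 70 across the bail lugs), 57 mm high to the lid's top, about 0.3 kg, with a rigid arched bail of 7 mm round bar in its y-z plane: uprights at y = -33 and +33 mm, top bar straight and level along y from -20 to +20 mm. Origin: centre of the underside; z up. Starts on the tripod's plate, turned any way.
- bail (a point): Middle of the underside of the bail's top bar: 98 mm above the canister's origin, 41 mm above the lid; the bar's top is 7 mm higher. Axes as the canister's.
- stand: Fixed dark steel tripod. Origin on the bench under its centre, z up. Its round plate, 86 mm across, has its top at z = 60 mm; three lugs 9 mm high round the plate, inner faces 37 mm from the axis, keep the canister from sliding off.
- hook: Loose steel lifting hook, 0.12 kg, hanging upright. Strip 20 mm wide (y), 4 thick, bent to a J. Origin: mid trough floor, where the bail rests; z up. Trough inside x = -7 to 7 mm, floor 4 mm thick below z = 0; lip at x = 7 to 11 mm, top at z = 12; shank at x = -11 to -7 mm, up to z = 45. It goes under a bail lip first along its own +x. Flange 34 (x) x 64 (y) mm at z = 45 to 50.
- hook_grip (a point): Centre of the hook's black grip block, 32 (x) x 18 (y) x 46 mm, straight above the trough: 73 mm above the hook's origin, block from z = 50 to 96 mm over it. Grasp it across y from above. Axes as the hook's.
- hanger: Fixed hanger: base 85 x 85 mm, two level rails along its x axis, 74 mm long, tops at z = 75 mm, gap of 36 mm between them (y = -18 to 18 mm; rails out to 34 mm). The hook's shank hangs in the gap with its flange across both rails (hook origin then 30 mm above the hanger's, hook's x along the hanger's x, either way round). Origin on the bench under the centre, z up.
- carrier: Fixed grey open-topped carrier, 80 (x) by 204 (y) by 45 mm high outside, walls and floor 5 mm thick (inside 70 by 194 mm). Three bays in a row along y, with centres at y = -62, 0 and +62 mm and no walls between them: two hold bottles, one is free. Origin: centre of the underside; z up.
- pad: Dark rubber disc 48 mm across and 2 mm thick, fixed on the carrier's floor in the centre of the free bay. Origin: centre of its underside, 5 mm above the bench.
- bottle_a: Clear bottle with a paper label and a white screw cap, 49 mm in diameter, 100 mm high, loose in a carrier bay. Origin: centre of the underside.
- bottle_b: Clear bottle with a paper label and a black screw cap, 49 mm in diameter, 100 mm high, loose in a carrier bay. Origin: centre of the underside.
- dropper: Small amber dropper bottle, 33 mm in diameter, 102 mm high, standing loose on the bench in front of the carrier. Origin: centre of the underside.
- vial_a: Sample vial, 27 mm in diameter, 58 mm high, loose on the bench beside the tripod. Origin: centre of the underside.
- vial_b: Sample vial, 27 mm in diameter, 58 mm high, loose on the bench beside the hanger. Origin: centre of the underside.
Things that resemble listed ones, but are neither listed nor needed, are in the scene too. What is shaped like the bottle_a but blue or green is not meant.

How it is judged:
On the way, in this order (a step that is already met when the one before it is completed fails the run):
1. the canister hangs on the hook, clear of the tripod (contact force between hook and canister above 1 N and z of canister in the frame of stand above 0.075 m), for 0.2 s.
2. the canister stands in the free bay, off the hook (horizontal distance between canister and pad below 0.02 m and z of canister in the frame of carrier below 0.012 m and angle between canister's own z axis and vertical below 0.1 rad and contact force between canister and hook below 0.1 N), for 0.3 s.
At the end, for the whole second after the job is handed in: Canister upright (0.1 rad), at rest on the floor or pad of the free bay, within 20 mm of the pad's centre, off the hook; both bottles upright in the carrier; hook at rest, upright, flange on the hanger's rails, within 30 mm of the middle along them and 16 mm across (all of step 2 and angle between each of bottle_a, bottle_b, hook's own z axis and vertical below 0.1 rad and horizontal distance between each of bottle_a, bottle_b and carrier below 0.1 m and z of bottle_a in the frame of carrier between 0.002 and 0.012 m and z of bottle_b in the frame of carrier between 0.002 and 0.012 m and x of hook in the frame of hanger between -0.03 and 0.03 m and y of hook in the frame of hanger between -0.016 and 0.016 m and z of hook in the frame of hanger between 0.024 and 0.036 m and linear speed of each of hook, canister below 0.02 m/s); the robot touches nothing.
It fails at once if the gripper or arm touches the canister (contact force between any of the fingers, the arm and canister above 1 N).
It fails at once if the canister tips by more than 0.6 rad (angle between canister's own z axis and vertical above 0.6 rad).
It fails at once if the canister is banged down on the carrier or its pad (over 40 N) (contact force between canister and carrier above 40 N or contact force between canister and pad above 40 N).
It fails at once if a bottle in the carrier tips by more than 0.4 rad (angle between any of bottle_a, bottle_b's own z axis and vertical above 0.4 rad).
It fails at once if the dropper bottle or a loose vial is moved by more than 20 mm or knocked over (distance of any of dropper, vial_a, vial_b from where it was at the start of the episode above 0.02 m or angle between any of dropper, vial_a, vial_b's own z axis and vertical above 0.5 rad).
It also fails if it takes over 67 s, if anything falls off the work surface, if the arm or the gripper's body presses on something with over 40 N, if the wrist force passes 120 N, or if a joint passes its speed limit or range.

## Robot

A 6-joint arm with a two-finger parallel gripper is mounted at the origin on a cart in front of the work surface, level with it; the furniture and walls round the work are solid. World frame = base frame: x ahead of the robot, y to its left, z up, the work surface at z = 0. Lengths are in m, angles in rad, forces in N, time in s.
With the tool pointing down it reaches from about 0.35 to 0.775 m from the base axis. Payload 5.5 kg.
Tool frame: the origin (TCP) lies between the finger pads; the fingertips stand 8 mm ahead of it and the grasp point (between the pads) lies 11 mm behind it; z points along the fingers, y is the line along which they close (so a half turn about z gives the same grasp; the last joint's range is limited). The gripper opens to 85 mm and grips with 20 to 120 N. Pads are 22 mm wide; open, the fingers measure 114 mm over their backs; the gripper's body (76 mm by 85 mm) begins 54 mm behind the grasp point. The pads swing forward as they close: fully open they stand 13 mm farther back than shut.
Start: joints at [-1.411, 0.313, 0.046, 1.304, 0, 1.431], TCP at [0.17, -0.549, 0.239] pointing down, gripper open.
Joint ranges: [-2.76, 2.76], [-0.86, 1.69], [-1.03, 1.26], [-2.2, 2.34], [-1.47, 1.5], [-3.14, 3.14]. Speed limits (rad/s): [2.57, 2.57, 3.14, 3.14, 3.14, 3.14].

## Interface

Orientations are given as a unit quaternion [w, x, y, z].
In Python, from workcell import env gives the robot as it stands.
- The arm moves only by the tool move_arm, never from a script. Its argument "moves" is one flat list of numbers, 5 for each row, row after row: the shift along the world's x, y, z in m, then the turn about the world's z in rad, then the finger opening in m, from 0 to 0.0854. A call has 1 to 12 rows; each row is the pose to reach, as a shift and turn from the pose commanded when the call began; what a row does not reach only later rows make up. A row lasts 1/12 s, in which the tool goes at most 41.7 mm and 7.16 degrees, less where a joint would pass 70% of its speed; a pose out of reach is approached as far as the arm can. A call with a gripper value outside its range is refused whole. The fingers move at their own pace and stop on an object; "newtons" is the grip in N (left out, the last holds). Time passes only in rows, so rows that repeat a pose let the fingers close. It gives the time, the measured TCP pose, the force, the opening and the grip force at its end, in the units of the state.
- env.get_state(): the state, without advancing time (a new reading comes with each control period).
- env.read_camera(name): name is "side" or "top"; returns a dict with "pixels" (420x560x3 uint8, red, green, blue), "camera_matrix" (3x3 intrinsics, pixels), "rvec" (rotation vector, rad) and "tvec" (3), from world to camera coordinates, as OpenCV has them. Camera axes: x right, y down, z forward; pixel columns grow to the right and rows downward; lengths in m; the calibration is good to about 2 mm. A picture is of the moment at which its call begins. There is no depth.
- env.hand_in(): hands the job in; it is judged then, once.
The state is a dict: "clock": time; "joint_pos": joint angles; "qvel": joint speeds; "tau": joint torques, N m; "tcp_pos": TCP position; "orientation": TCP orientation; "wrist_force": force on the tool from outside, world axes, zero at the start; "ft_torque": the same for the moment, N m; "finger_gap": finger opening in m; "grip_force": force on a finger pad.
Only numpy, scipy, OpenCV 4.12 (cv2) and the standard library are available. Lean on these libraries where they do the work, as an engineer would, in place of code of your own. Each camera call takes 0.05 s, during which the arm holds its last target. There are 200 camera calls.

## Working session

There is one attempt and no reset: what is moved stays moved. The work goes in short steps, Python scripts to look and compute and a tool call to move; the robot and the scene stay as the last step left them, time stands still between calls to the robot, and variables do not carry over. Pictures are saved under pics/ and viewed, at most 10 in all, crops included, and the job is handed in when it is done.

Besides the shell and the picture viewer there is one more tool, called after "Call:" as name(argument=value, ...) on one line, values as JSON. move_arm: Moves the arm, as the interface text tells. Its arguments: {"type":"object","properties":{"moves":{"type":"array"},"newtons":{"type":"number"}},"required":["moves"]}

```bash
mkdir -p pics; cat > h.py <<'E'
import cv2,numpy as np
from workcell import env
def cam(n):
    c=env.read_camera(n);R=cv2.Rodrigues(np.array(c["rvec"],float))[0]
    return c["pixels"],np.array(c["camera_matrix"],float),R,np.array(c["tvec"],float).ravel()
def ray(K,R,t,p):
    d=R.T@np.linalg.solve(K,[p[0],p[1],1.]);return -R.T@t,d
def onz(C,p,z):
    o,d=ray(*C,p);return o+d*(z-o[2])/d[2]
def tri(C1,p1,C2,p2):
    o1,d1=ray(*C1,p1);o2,d2=ray(*C2,p2)
    s=np.linalg.lstsq(np.c_[d1,-d2],o2-o1,rcond=None)[0]
    a=o1+s[0]*d1;b=o2+s[1]*d2;return (a+b)/2,np.linalg.norm(a-b)
def proj(C,P):
    K,R,t=C;q=K@(R@np.array(P)+t);return q[:2]/q[2]
E
python3 - <<'E'
from h import *
import pickle
D={}
for n in("side","top"):
    p,*C=cam(n);D[n]=(p,C);cv2.imwrite(f"pics/{n}0.png",p[:,:,::-1]);print(n,C[0].tolist(),(-C[1].T@C[2]).round(3),C[1].round(2).tolist())
pickle.dump(D,open("d0.pkl","wb"))
print(env.get_state())
E
```

```text
side [[486.8574663011867, 0.0, 283.79467690683646], [0.0, 486.8574663011867, 209.41196220552513], [0.0, 0.0, 1.0]] [ 0.555 -0.858  0.826] [[1.0, 0.03, -0.01], [0.01, -0.61, -0.8], [-0.03, 0.8, -0.61]]
top [[435.9253781482734, 0.0, 287.793056556639], [0.0, 435.9253781482734, 212.42985192793833], [0.0, 0.0, 1.0]] [0.43  0.097 1.097] [[0.02, -1.0, 0.01], [-1.0, -0.02, -0.09], [0.09, -0.01, -1.0]]
{'clock': 0.1, 'joint_pos': array([-1.41058079e+00,  3.13966066e-01,  4.50997350e-02,  1.30359450e+00,
        2.69975554e-05,  1.43121282e+00]), 'qvel': array([ 8.08953281e-05, -1.94973486e-03,  1.54541440e-03,  1.80494596e-03,
       -1.27927725e-03,  2.36169308e-05]), 'tau': array([ 2.23599774e-03, -4.81722236e+01,  2.99246442e+01,  1.26524147e-02,
       -8.81864412e-05, -3.36867174e-06]), 'tcp_pos': array([ 0.16975113, -0.54891669,  0.23847775]), 'orientation': array([-8.32347906e-04,  9.88785747e-01,  1.49338721e-01,  4.91267524e-06]), 'wrist_force': array([-0.60511577, -0.08446686,  0.58977151]), 'ft_torque': array([-0.03397825, -0.04093074, -0.0121244 ]), 'grip_force': 0.0, 'finger_gap': 0.08554869148214583}
```

View pics/side0.png

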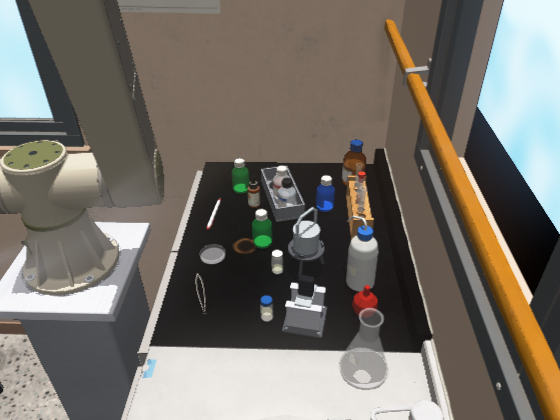

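View pics/top0.png

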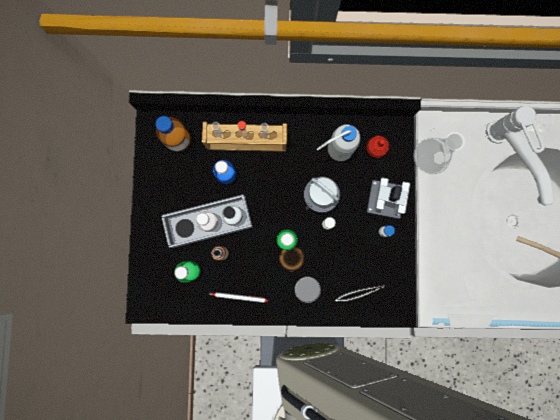

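Side view: carrier near (283,192), canister on its tripod at (306,238), hanger with hook at (306,305), dropper (254,193), vials (277,262) and (266,308). Top view: the free bay looks like the left end at (185,230), with canister (322,195), hanger (388,198), dropper (219,254), and vials (329,223) and (388,231). The green and blue bottles are decoys. I'll enlarge these areas.

```bash
python3 - <<'E'
from h import *
import pickle
D=pickle.load(open("d0.pkl","rb"))
def crop(n,x,y,w,h,s):
    im=cv2.resize(D[n][0][y:y+h,x:x+w,::-1],None,fx=s,fy=s,interpolation=cv2.INTER_CUBIC)
    for i in range(0,w,10): cv2.line(im,(i*s,0),(i*s,6 if i%50 else 14),(0,255,255),1)
    for i in range(0,h,10): cv2.line(im,(0,i*s),(6 if i%50 else 14,i*s),(0,255,255),1)
    return im
a=crop("top",300,165,120,80,6);cv2.imwrite("pics/t1.png",a)
a=crop("side",225,150,110,190,3);b=crop("top",150,180,120,90,4)
c=np.zeros((600,800,3),np.uint8);c[:570,:330]=a;c[:360,330-0:330+470]=b[:,:470];cv2.imwrite("pics/m1.png",c)
a=crop("side",280,200,60,140,4);cv2.imwrite("pics/s1.png",a)
E
```

```text
(no output)
```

View pics/t1.png

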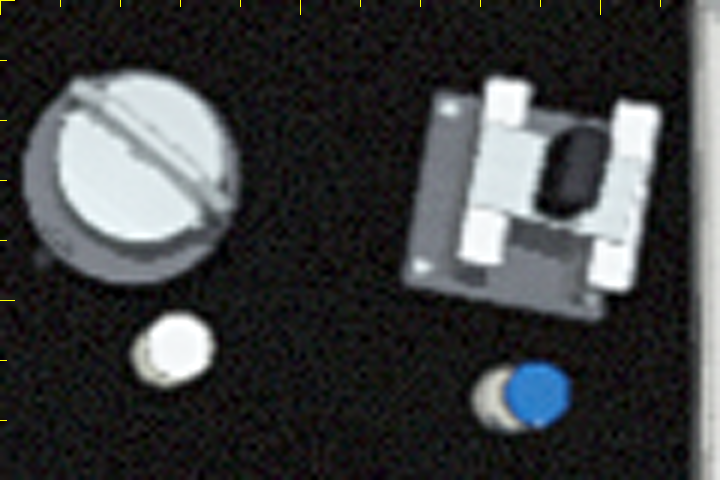

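View pics/m1.png

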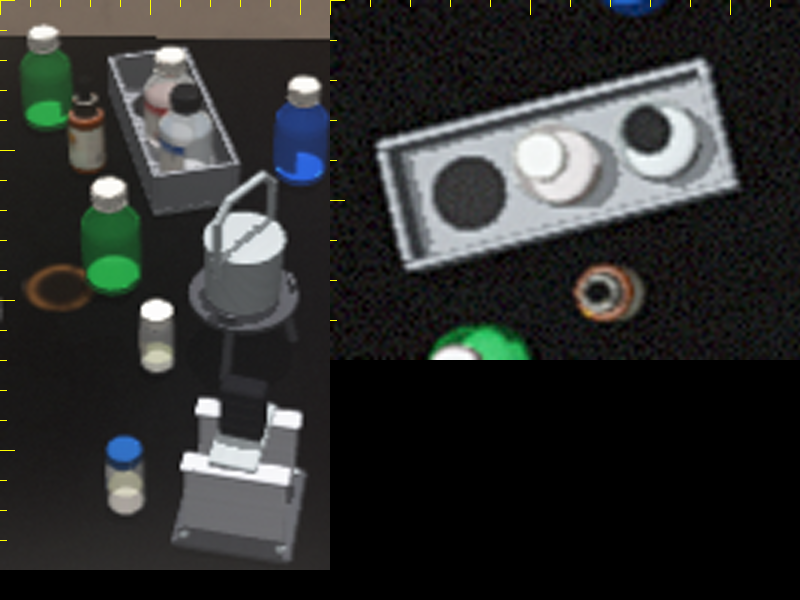

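View pics/s1.png

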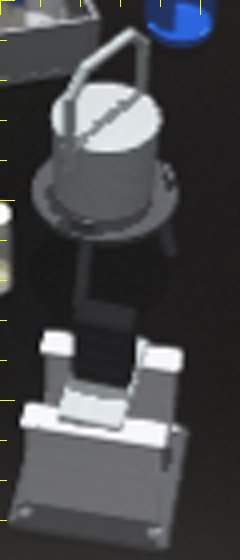

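Confirmed from the crops:
- **Canister:** the round steel one with a bail on the tripod, top (322,193) and side (306,238). It's the only one.
- **Hanger and hook:** the black grip is at top (395.5,193.7) and side (306,279).
- **Bottles:** white cap and black cap in the carrier, top (203,219) and (231,211). The blue and green ones are decoys.
- **Pad:** the dark disc at top (184.5,228).

Next I'll measure these.

```bash
python3 - <<'E'
from h import *
import pickle
D=pickle.load(open("d0.pkl","rb"))
T,S=D["top"],D["side"];CT,CS=T[1],S[1]
def comps(im,lo,hi,x,y,w,h,amin=8):
    hsv=cv2.cvtColor(im,cv2.COLOR_RGB2HSV);m=cv2.inRange(hsv,lo,hi);k=np.zeros_like(m);k[y:y+h,x:x+w]=m[y:y+h,x:x+w]
    cs,_=cv2.findContours(k,cv2.RETR_EXTERNAL,cv2.CHAIN_APPROX_NONE)
    return [(cv2.contourArea(c),cv2.minAreaRect(c)) for c in cs if cv2.contourArea(c)>=amin]
def show(n,l):
    print(n)
    for a,r in l: print("  ",a,np.round(r[0],1),np.round(r[1],1),round(r[2]),)
show("top hanger white",comps(T[0],(0,0,225),(180,40,255),360,170,55,55))
show("side hanger white",comps(S[0],(0,0,225),(180,40,255),280,275,55,60,4))
show("top lid",comps(T[0],(0,0,190),(180,60,255),300,170,42,45))
show("side lid",comps(S[0],(0,0,175),(180,60,255),285,205,45,40))
show("top pad",comps(T[0],(0,0,0),(180,255,80),173,215,24,26))
show("top carrier+bottles",comps(T[0],(0,0,90),(180,60,255),155,185,105,70,100))
def w(n,p,z): print(n,onz(CT,p,z).round(4))
def c6(p): return np.array(p)/6+[300,165]
L=[c6(p) for p in[(487,76),(531,82),(502,266),(458,260),(615,98),(660,104),(631,293),(587,287)]]
P=np.array([onz(CT,p,.075) for p in L]);print("rails",P[:,:2].round(4).tolist(),"ctr",P.mean(0).round(4))
dx=(P[[0,1,4,5]]-P[[3,2,7,6]]).mean(0);print("yaw",np.degrees(np.arctan2(dx[1],dx[0])),np.linalg.norm(dx))
c4=lambda p:np.array(p)/4+[280,200]; c3=lambda p:np.array(p)/3+[225,150]
print("rail corners tri:")
# rail far-left end caps in side: left rail(top)=far (+y) ; right rail = near(-y)
for a,b in [((509,79),(163,352)),((480,263),(57,338)),((637,101),(177,436)),((609,290),(28,410))]:
    print(tri(CT,c6(a),CS,c4(b)))
print("grip top",tri(CT,c6((578,165)),CS,c4((106,312))),onz(CT,c6((578,165)),.126))
print("bail ends",[tri(CT,c6(a),CS,c4(b)) for a,b in [((80,90),(132,30)),((222,203),(72,103))]])
for z in(.162,.165): print([onz(CT,c6(a),z).round(4) for a in((80,90),(222,203))])
print("lid",tri(CT,c6((141,156)),CS,c4((106,117))))
print("pad",onz(CT,(184.5,228.2),.007))
for n,p,z in [("dropper",(219.3,253),.1),("vialA",c6((180,346)),.058),("vialB",c6((537,394)),.058),("botA",(202.5,218.7),.1),("botB",(231.5,211.5),.1)]: w(n,p,z)
E
```

```text
top hanger white
   122.5 [401.9 197.1] [ 8.4 29.9] 9
   163.0 [383.6 193.7] [ 9.5 29.8] 9
side hanger white
   147.5 [303.1 303.5] [35.4  9.6] 9
   29.5 [320.1 289.1] [8.2 4.8] 9
   23.5 [293.5 285. ] [4. 7.] 90
top lid
   267.0 [318.9 196.1] [27.7 13.8] 40
   186.5 [326.4 183.6] [26.7 11. ] 38
side lid
   122.5 [310.9 232.8] [ 8.9 19.6] 52
   83.0 [303.5 224.7] [ 8.8 17.8] 48
   27.0 [301.2 218.7] [ 5.2 30. ] 35
top pad
   217.0 [184.5 228. ] [16. 17.] 90
top carrier+bottles
   2776.0 [205.9 220.6] [34. 86.] 76
rails [[0.6103, -0.137], [0.6082, -0.1545], [0.5346, -0.1428], [0.5367, -0.1254], [0.6025, -0.1879], [0.6004, -0.2058], [0.5249, -0.1938], [0.527, -0.1764]] ctr [ 0.5681 -0.1654  0.075 ]
yaw -8.933920393040294 0.0754480950755734
rail corners tri:
(array([ 0.60642193, -0.14504993,  0.07842871]), np.float64(0.004361166198770352))
(array([ 0.54223736, -0.13383836,  0.07401884]), np.float64(0.012953394760161566))
(array([ 0.60610754, -0.19746436,  0.07161522]), np.float64(0.008133369291419137))
(array([ 0.53035069, -0.1847871 ,  0.07464772]), np.float64(0.008762703012915454))
grip top (array([ 0.57111632, -0.16056505,  0.12169648]), np.float64(0.004755206878677075)) [ 0.56811361 -0.15957299  0.126     ]
bail ends [(array([0.58805902, 0.03028145, 0.15633837]), np.float64(0.000618552098322864)), (array([ 0.55178214, -0.02304071,  0.14490151]), np.float64(0.00602883545061463))]
[array([0.5868, 0.0307, 0.162 ]), array([ 0.5466, -0.0211,  0.162 ])]
[array([0.5863, 0.0309, 0.165 ]), array([ 0.5463, -0.0207,  0.165 ])]
lid (array([0.5722474 , 0.00384244, 0.11316246]), np.float64(0.0042702163098188506))
pad [0.48473538 0.33982852 0.007     ]
dropper [0.4251 0.2381 0.1   ]
vialA [ 0.5018 -0.0179  0.058 ]
vialB [ 0.4853 -0.1607  0.058 ]
botA [0.5026 0.2789 0.1   ]
botB [0.5204 0.2132 0.1   ]
```

Call:
move_arm(moves=[0.2,0.19,0.03,1.3,0.085,0.398,0.387,0.03,2.684,0.085,0.398,0.387,0.03,2.684,0.085,0.398,0.387,0.03,2.684,0.085,0.398,0.387,0.03,2.684,0.085,0.398,0.387,0.03,2.684,0.085,0.398,0.387,0.03,2.684,0.085,0.398,0.387,0.03,2.684,0.085,0.398,0.387,0.03,2.684,0.085,0.398,0.387,0.03,2.684,0.085,0.398,0.387,0.03,2.684,0.085,0.398,0.387,0.03,2.684,0.085])

```text
clock: 1.1
tcp_pos: [0.5287, -0.1995, 0.2664]
orientation: [-0.0, 0.619, 0.785, -0.0]
wrist_force: [0.0, -0.2, 0.1]
finger_gap: 0.085
grip_force: 0.0
```

```bash
python3 - <<'E'
from h import *
s=env.get_state();print(s["clock"],s["joint_pos"].round(3),s["tcp_pos"].round(4),s["orientation"].round(4))
E
```

```text
1.1 [-0.503  0.289  0.078  1.361 -0.     0.833] [ 0.5287 -0.1995  0.2664] [-2.000e-04  6.192e-01  7.852e-01 -1.000e-04]
```

Call:
move_arm(moves=[0.039,0.037,0,1.178,0.085,0.039,0.037,0,1.178,0.085,0.039,0.037,0,1.178,0.085,0.039,0.037,0,1.178,0.085,0.039,0.037,0,1.178,0.085,0.039,0.037,0,1.178,0.085,0.039,0.037,0,1.178,0.085,0.039,0.037,0,1.178,0.085,0.039,0.037,-0.02,1.178,0.085,0.039,0.037,-0.05,1.178,0.085,0.039,0.037,-0.07,1.178,0.085,0.039,0.037,-0.07,1.178,0.085])

```text
clock: 2.1
tcp_pos: [0.5639, -0.1632, 0.1914]
orientation: [-0.004, 0.082, 0.997, 0.002]
wrist_force: [0.4, 0.2, -0.8]
finger_gap: 0.085
grip_force: 0.0
```

```bash
python3 - <<'E'
from h import *
import pickle
s=env.get_state();print(s["tcp_pos"].round(4),np.degrees(2*np.arctan2(s["orientation"][2],s["orientation"][1])))
ims=[]
D={}
for n,(x,y,w,h,f) in {"side":(270,190,70,150,4),"top":(300,165,120,80,4)}.items():
    p,*C=cam(n);D[n]=(p,C);ims.append(cv2.resize(p[y:y+h,x:x+w,::-1],None,fx=f,fy=f,interpolation=cv2.INTER_CUBIC))
c=np.zeros((600,780,3),np.uint8);c[:,:280]=ims[0];c[:320,290:770]=ims[1];cv2.imwrite("pics/g1.png",c)
E
```

```text
[ 0.5639 -0.1632  0.1914] 170.61238844303813
```

View pics/g1.png

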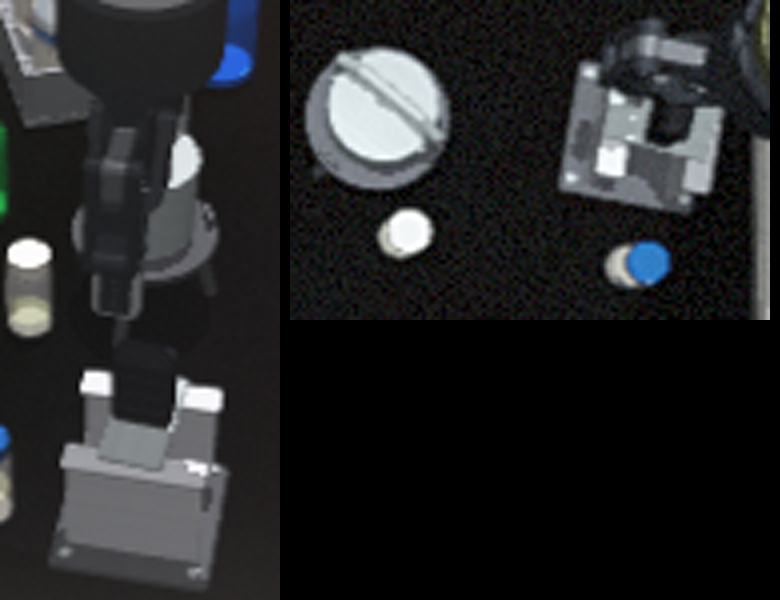

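The picture shows the gripper above the hook's grip, with the black block at side crop (145,385). Next I go down and close.

Call:
move_arm(moves=[0,0,-0.03,0,0.085,0,0,-0.06,0,0.085,0,0,-0.085,0,0.085,0,0,-0.095,0,0.085,0,0,-0.1,0,0.085,0,0,-0.1,0,0.05,0,0,-0.1,0,0.03,0,0,-0.1,0,0.015,0,0,-0.1,0,0.01,0,0,-0.1,0,0.01,0,0,-0.1,0,0.01,0,0,-0.1,0,0.01], newtons=60)

```text
clock: 3.2
tcp_pos: [0.5674, -0.1647, 0.0977]
orientation: [0.001, 0.082, 0.997, -0.0]
wrist_force: [-0.4, 0.4, 5.4]
finger_gap: 0.0172
grip_force: 59.0
```

Call:
move_arm(moves=[0,0,0.01,0,0.01,0,0,0.03,0,0.01,0,0,0.05,0,0.01,0,0,0.07,0,0.01,0,0,0.09,0,0.01,0,0,0.11,0,0.01,0,0,0.13,0,0.01,0,0,0.14,0,0.01,0,0,0.15,0,0.01,0,0,0.15,0,0.01,0,0,0.15,0,0.01,0,0,0.15,0,0.01])

```text
clock: 4.2
tcp_pos: [0.5662, -0.1642, 0.2453]
orientation: [-0.001, 0.082, 0.997, 0.0]
wrist_force: [0.5, 0.2, -2.0]
finger_gap: 0.0173
grip_force: 58.0
```

```bash
cat > look.py <<'E'
from h import *
import sys,pickle
# look.py out sx sy sw sh f  tx ty tw th f
a=list(map(int,sys.argv[2:]));ims=[];D={}
for n,(x,y,w,h,f) in zip(("side","top"),(a[:5],a[5:])):
    p,*C=cam(n);D[n]=(p,C);im=cv2.resize(p[y:y+h,x:x+w,::-1],None,fx=f,fy=f,interpolation=cv2.INTER_CUBIC)
    for i in range(0,w,10): cv2.line(im,(i*f,0),(i*f,6 if i%50 else 14),(0,255,255),1)
    for i in range(0,h,10): cv2.line(im,(0,i*f),(6 if i%50 else 14,i*f),(0,255,255),1)
    ims.append(im)
c=np.zeros((max(i.shape[0] for i in ims),sum(i.shape[1] for i in ims),3),np.uint8);x=0
for i in ims: c[:i.shape[0],x:x+i.shape[1]]=i;x+=i.shape[1]
cv2.imwrite(f"pics/{sys.argv[1]}.png",c);pickle.dump(D,open(sys.argv[1]+".pkl","wb"));print(c.shape)
s=env.get_state();print(s["clock"],s["tcp_pos"].round(4),np.degrees(2*np.arctan2(s["orientation"][2],s["orientation"][1])),s["wrist_force"].round(1),s["finger_gap"])
E
python3 look.py l1 270 190 80 120 5 300 165 120 80 3
```

```text
(600, 760, 3)
4.3 [ 0.5661 -0.1642  0.2451] 170.61255876467547 [ 0.5 -0.3 -0.7] 0.017639733673274115
```

View pics/l1.png

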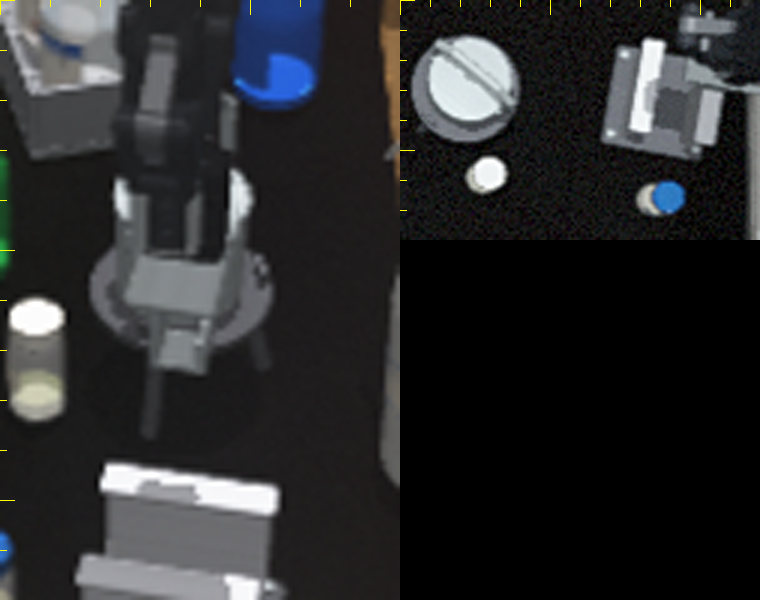

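The hook hangs in the gripper, trough at side crop (185,350). I need the shank side, so I'll check it numerically.

```bash
python3 - <<'E'
from h import *
import pickle
D=pickle.load(open("l1.pkl","rb"));g=cv2.cvtColor(D["side"][0],cv2.COLOR_RGB2GRAY);C=D["side"][1]
print("     ",*range(296,317))
for r in range(244,268): print(r,*[f"{v:3d}" for v in g[r,296:317]])
# predicted hook for both senses: origin below grip
t=np.array([.5662,-.1642,.2452]);o=t+[0,0,.011-.073-.004]
for y in (-8.9,171.1):
    a=np.radians(y);X=np.array([np.cos(a),np.sin(a),0]);Y=np.array([-X[1],X[0],0])
    print(y,{k:[proj(C,o+X*x+Y*s*.01+[0,0,z]).round(1).tolist() for s in(-1,1)] for k,x,z in[("lipout",.011,.012),("lipin",.007,.012),("botlip",.011,-.004),("botsh",-.011,-.004),("shout",-.011,.03),("shin",-.007,.03)]})
E
```

```text
296 297 298 299 300 301 302 303 304 305 306 307 308 309 310 311 312 313 314 315 316
244 107 130 135 134 132 134 137 138 137 136 135 135 137 137 138 137 135 133 118  92  82
245 130 137 134 134 133 135 137 138 137 136 136 135 136 137 137 137 135 131 106  87  83
246 125 135 134 133 134 136 138 138 136 136 135 135 136 137 137 137 134 129  97  84  83
247 131 136 135 133 135 136 138 137 137 135 135 136 137 138 137 136 134 126  96  86  84
248 136 135 134 134 135 137 138 138 136 135 134 137 138 137 137 136 133 118  94  85  82
249 132 134 134 134 136 138 138 138 136 135 136 136 137 137 137 134 131 106  87  83  81
250 116 123 127 129 133 138 137 135 135 135 136 137 137 138 136 135 128  97  84  84  79
251  78  82  87  90  98 107 114 123 126 130 133 136 138 136 136 135 126  95  83  87  71
252  59  76  86  82  84  82  77  81  85  88  94 102 111 118 123 127 112  91  77  67  63
253  64  64  66  76  87  87  77  83  89  89  86  85  84  79  94 102  86  71  64  62  66
254  64  61  73  76  86  87  77  79  88  89  91  90  87  81 145 142  87  62  64  67  94
255  64  54  46  60  83  86  78  86  75  75  73 
[... 926 characters left out ...]
4  24  24  43  51  48  36  27  25  25  25  25  26  24  26  27  26  26  25  26  25
267  25  23  24  43  51  49  35  25  25  26  24  25  26  26  26  25  25  27  26  26  26
-8.9 {'lipout': [[308.4, 258.0], [309.9, 251.0]], 'lipin': [[306.3, 257.7], [307.9, 250.8]], 'botlip': [[308.2, 264.1], [309.7, 257.1]], 'botsh': [[296.9, 262.7], [298.6, 255.7]], 'shout': [[297.1, 249.5], [298.8, 242.7]], 'shin': [[299.2, 249.8], [300.9, 242.9]]}
171.1 {'lipout': [[298.7, 249.7], [297.0, 256.6]], 'lipin': [[300.7, 249.9], [299.1, 256.8]], 'botlip': [[298.6, 255.7], [296.9, 262.7]], 'botsh': [[309.7, 257.1], [308.2, 264.1]], 'shout': [[310.2, 244.0], [308.6, 251.0]], 'shin': [[308.1, 243.8], [306.5, 250.7]]}
```

The lip is on the world +x side: its front face is at cols 309–310 from row 258, and the shank face at cols 300–301 runs up to the flange. So hook +x points at about -9.4°, and I need to turn it about -29°. Next I refine the bail as a 3D line from both views.

```bash
python3 - <<'E'
from h import *
import pickle
D=pickle.load(open("d0.pkl","rb"))
gt=cv2.cvtColor(D["top"][0],cv2.COLOR_RGB2GRAY);gs=cv2.cvtColor(D["side"][0],cv2.COLOR_RGB2GRAY)
def prof(g,a,b,N=7,w=6,st=.5):
    a,b=np.array(a,float),np.array(b,float);u=(b-a)/np.linalg.norm(b-a);n=np.array([-u[1],u[0]])
    for f in np.linspace(.1,.9,N):
        s=np.arange(-w,w+.1,st);q=(a+f*(b-a))+s[:,None]*n
        v=cv2.remap(g,q[:,0].astype(np.float32)[None],q[:,1].astype(np.float32)[None],cv2.INTER_LINEAR)[0]
        print((a+f*(b-a)).round(1),*[f"{k:3d}" for k in v])
print("top, normal dir down-left");prof(gt,(300+80/6,165+90/6),(300+222/6,165+203/6),w=5)
print("side");prof(gs,(280+132/4,200+30/4),(280+72/4,200+103/4),w=5)
E
```

```text
top, normal dir down-left
[315.7 181.9] 172 187 202 205 193 190 185 185 184 173 159 145 138 141 161 185 208 223 231 230 229
[318.9 184.4] 223 224 221 215 206 205 211 219 217 205 179 157 146 153 172 195 218 227 228 228 228
[322.  186.9] 224 224 224 220 212 208 212 219 218 204 181 162 155 164 185 210 226 231 230 230 230
[325.2 189.4] 225 226 225 222 216 210 212 219 220 211 188 167 159 161 167 185 208 229 231 231 230
[328.3 191.9] 225 227 225 218 210 204 209 217 221 208 187 166 157 161 180 203 220 229 231 230 230
[331.5 194.4] 227 228 228 224 218 211 210 213 218 212 189 167 160 161 166 184 204 221 229 229 230
[334.6 197. ] 134 134 128 126 129 130 139 148 162 175 174 164 149 136 130 134 156 181 206 215 217
side
[311.5 209.3]  90  88  82  76  67  59  57  67  80 110 151 190 202 193 166 105  58  35  32  31  32
[309.5 211.8]  53  37  34  32  31  31  31  32  37  49  86 128 170 197 205 174 121  74  45  30  32
[307.5 214.2]  31  30  31  32  31  30  30  30  31  35  45  66 105 147 187 205 212 187 126  82  65
[305.5 216.6]  60  50  38  32  32  31  31  31  30  30  33  38  52  86 127 167 193 203 190 153 107
[303.5 219.1] 224 224 224 224 220 179 137  92  73  54  34  29  36  52  77 112 141 165 180 186 148
[301.5 221.5] 225 224 224 224 224 224 224 224 225 221 207 182 148 129 132 152 171 178 171 143  96
[299.5 223.9] 225 225 225 224 224 224 225 224 222 214 193 162 143 145 161 169 166 144  99  42  32
```

```bash
python3 - <<'E'
from h import *
import pickle
D=pickle.load(open("d0.pkl","rb"));T,S=D["top"],D["side"];CT,CS=T[1],S[1]
a,b=np.array((300+80/6,165+90/6)),np.array((300+222/6,165+203/6));u=(b-a)/np.linalg.norm(b-a);n=np.array([-u[1],u[0]])
a2,b2=np.array((313.,207.5)),np.array((298.,225.75));u2=(b2-a2)/np.linalg.norm(b2-a2);n2=np.array([-u2[1],u2[0]])
sp=[np.array(p)+o*n2 for p,o in [((309.5,211.8),1.8),((307.5,214.2),2.8),((305.5,216.6),3.4),((303.5,219.1),4.1)]]
for off in(-1.2,-.7,-.3):
    o,d1=ray(*CT,a+off*n);_,d2=ray(*CT,b+off*n);N=np.cross(d1,d2)
    P=[]
    for q in sp:
        c,d=ray(*CS,q);P.append(c+d*(N@(o-c))/(N@d))
    P=np.array(P);print(off,P.round(4).tolist(),np.degrees(np.arctan2(*(P[0]-P[-1])[[1,0]])))
# lid centre, top: hull of bright comps
hsv=cv2.cvtColor(T[0],cv2.COLOR_RGB2HSV);m=cv2.inRange(hsv,(0,0,190),(180,60,255));k=np.zeros_like(m);k[170:215,300:342]=m[170:215,300:342]
pts=cv2.findNonZero(k);e=cv2.minEnclosingCircle(pts);print("lid top",e,onz(CT,e[0],.117))
hsv=cv2.cvtColor(S[0],cv2.COLOR_RGB2HSV);m=cv2.inRange(hsv,(0,0,205),(180,60,255));k=np.zeros_like(m);k[215:245,288:325]=m[215:245,288:325]
h=cv2.convexHull(cv2.findNonZero(k));e2=cv2.fitEllipse(h);print("lid side",e2);print(tri(CT,e[0],CS,e2[0]))
E
```

```text
-1.2 [[0.577, 0.0132, 0.1602], [0.5707, 0.0054, 0.1611], [0.5652, -0.0018, 0.1608], [0.5596, -0.0091, 0.1606]] 52.034061094705926
-0.7 [[0.577, 0.0147, 0.159], [0.5708, 0.0069, 0.1599], [0.5653, -0.0003, 0.1597], [0.5596, -0.0076, 0.1594]] 52.03732975233329
-0.3 [[0.5771, 0.0159, 0.1581], [0.5708, 0.0081, 0.159], [0.5653, 0.0009, 0.1587], [0.5596, -0.0064, 0.1585]] 52.03994993759525
lid top ((322.5, 190.5), 14.916534423828125) [0.5706532  0.00633219 0.117     ]
lid side ((305.1871032714844, 226.44625854492188), (21.365272521972656, 26.803009033203125), 115.3610610961914)
(array([0.57076709, 0.00659889, 0.11948755]), np.float64(0.0009359848869238837))
```

Call:
move_arm(moves=[-0.005,0.02,0.03,-0.1,0.01,-0.01,0.05,0.03,-0.2,0.01,-0.015,0.08,0.03,-0.3,0.01,-0.02,0.11,0.03,-0.4,0.01,-0.025,0.14,0.03,-0.5,0.01,-0.03,0.165,0.03,-0.5,0.01,-0.032,0.185,0.03,-0.5,0.01,-0.032,0.195,0.025,-0.5,0.01,-0.032,0.198,0.0,-0.5,0.01,-0.032,0.198,-0.025,-0.5,0.01,-0.032,0.198,-0.042,-0.5,0.01,-0.032,0.198,-0.042,-0.5,0.01])

```text
clock: 5.3
tcp_pos: [0.532, 0.0335, 0.1997]
orientation: [-0.004, 0.326, 0.945, -0.001]
wrist_force: [-0.6, -0.1, -1.8]
finger_gap: 0.0174
grip_force: 58.3
```

```bash
python3 look.py l2 265 150 90 100 5 300 165 70 60 5; python3 - <<'E'
from h import *
s=env.get_state();t=s["tcp_pos"];a=np.radians(-38);h=np.array([np.cos(a),np.sin(a)]);y=np.array([-h[1],h[0]])
d=np.array([.5705,.0055])-t[:2];print(t.round(4),s["joint_pos"].round(2),"along h",d@h,"across",d@y)
E
```

```text
(500, 800, 3)
5.4 [0.5342 0.0332 0.2036] 141.93794176155473 [-0.9 -1.  -1.9] 0.01740505346438063
[0.5342 0.0332 0.2036] [-0.09  0.25 -0.13  1.2  -0.    0.58] along h 0.04567688332817667 across 0.000526548082719968
```

View pics/l2.png

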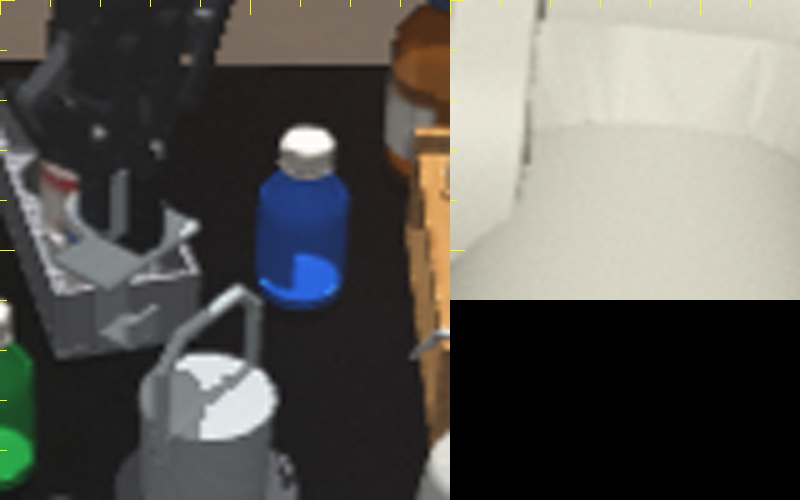

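Side view: the hook's flange is at crop (130,245) and its lip at (130,322), to the left of the bail, whose bar runs (170,340)–(245,290). The arm blocks the top view. I'll compare the lip's position with the prediction.

```bash
python3 - <<'E'
from h import *
import pickle
C=pickle.load(open("l2.pkl","rb"))["side"][1];g=cv2.cvtColor(pickle.load(open("l2.pkl","rb"))["side"][0],cv2.COLOR_RGB2GRAY)
t=np.array([.5342,.0332,.2036]);o=t-[0,0,.0677];a=np.radians(-38.06);X=np.array([np.cos(a),np.sin(a),0]);Y=np.array([-X[1],X[0],0])
for k,x,z,y in[("lipout",.011,.012,.01),("lipin",.007,.012,.01),("botlip",.011,-.004,.01),("flangeF",.017,.05,.032),("flangeB",-.017,.05,.032)]: print(k,[(proj(C,o+X*x+Y*s*y+[0,0,z])-[265,150]).round(1).tolist() for s in(-1,1)])
print("    ",*[f"{v:3d}" for v in range(8,45)])
for r in range(44,74): print(f"{r:4d}",*[f"{v:3d}" for v in g[150+r,273:310]])
E
```

```text
lipout [[25.3, 63.3], [30.8, 59.2]]
lipin [[23.9, 62.6], [29.4, 58.5]]
botlip [[25.2, 68.8], [30.7, 64.6]]
flangeF [[21.0, 55.4], [39.0, 42.4]]
flangeB [[9.3, 49.6], [27.4, 37.0]]
       8   9  10  11  12  13  14  15  16  17  18  19  20  21  22  23  24  25  26  27  28  29  30  31  32  33  34  35  36  37  38  39  40  41  42  43  44
  44 143 121 116 101  98 103 123 150 106  53  37  34  32  34  80  90  87  54  29  29  28  28  29  28  45 119 138 138 138 172 176 105  35  29  29  29  29
  45 146 140 127 105  87  95 110 121 131 112  71  42  35  38  80  90  87  54  29  28  29  29  29  28  46 120 139 138 145 213 203 123  47  28  30  30  30
  46 165 150 163 135  96  71  95 111 120 138 118  79  62  71  87  88  74  45  30  28  29  29  28  28  49 120 137 135 202 184 128  68  30  29  30  30  29
  47 121 102 183 206 158  93  69  89 106 132 136 116  87  78  86  66  37  30  31  31  30  29  29  28  71 124 135 128 137  98  47  31  29  29  29  29  29
  48 142 115 110 166 149 101  80  96 126 135 134 133 135 118  88  55  35  30  28  28  29  28  30  33  94 126 122 103  97  61  31  30  29  30  29  29  30
  
[... 3122 characters left out ...]
  70  72  84  82  60  46  45  38  27  28 112 129 117  81  41  25  30  34  34  34  31  31
  70  27  25  36  82  87  84  77  70  68  67  67  67  59  47  43  37  28  34  30  26  27  26  26  30  62 113 128 109  67  73  82  90  94  95  94  87  70
  71  28  26  28  59  68  59  46  44  43  35  27  24  24  24  25  25  25  26  29  29  29  29  29  31 112 129 117 107 119 206 227 225 223 224 225 228 200
  72  28  28  24  24  23  24  24  24  25  24  27  27  26  28  29  28  27  28  28  28  28  28  30  62 113 129 109 168 219 226 225 224 225 225 225 225 225
  73  28  27  27  25  27  27  25  27  27  26  28  28  27  29  29  28  27  27  28  29  27  31  53 115 129 117 100 200 222 220 224 225 225 226 225 226 225
```

The residual fits a hook about 3.5 mm ahead of the TCP along its x, since the picture was taken while the arm was still settling. So I advance 42 mm along h.

Call:
move_arm(moves=[0.004,-0.003,0,0,0.01,0.01,-0.008,0,0,0.01,0.016,-0.0125,0,0,0.01,0.022,-0.017,0,0,0.01,0.028,-0.022,0,0,0.01,0.032,-0.025,0,0,0.01,0.033,-0.026,0,0,0.01,0.033,-0.026,0.004,0,0.01,0.033,-0.026,0.009,0,0.01,0.033,-0.026,0.014,0,0.01,0.033,-0.026,0.015,0,0.01,0.033,-0.026,0.015,0,0.01])

```text
clock: 6.4
tcp_pos: [0.568, 0.0077, 0.2206]
orientation: [0.001, 0.326, 0.945, 0.0]
wrist_force: [-0.6, -0.2, -0.7]
finger_gap: 0.0175
grip_force: 58.3
```

```bash
python3 look.py l3 280 180 60 75 8 300 165 20 20 2; python3 - <<'E'
from h import *
s=env.get_state();t=s["tcp_pos"];a=np.radians(-38);h=np.array([np.cos(a),np.sin(a)]);y=np.array([-h[1],h[0]])
d=np.array([.5705,.0055])-t[:2];print("along h",d@h-.0035,"across",d@y)
E
```

```text
(600, 520, 3)
6.5 [0.5677 0.0077 0.2198] 141.98033444970963 [-0.7  0.4 -1.3] 0.017387151530505615
along h 9.239025007358676e-05 across -2.073262156678749e-05
```

View pics/l3.png

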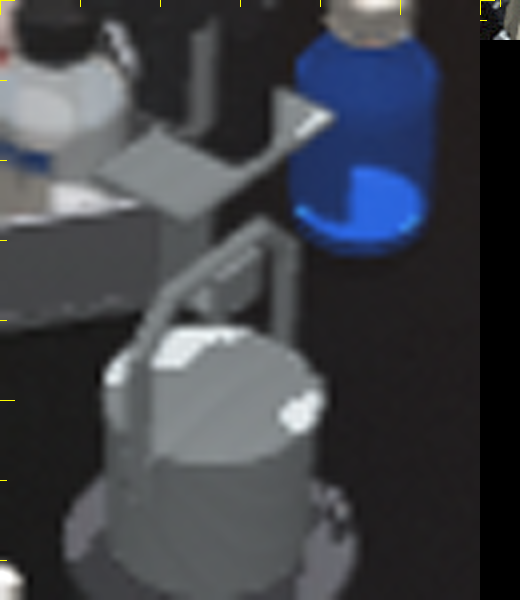

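The picture shows the lip strip at (235,265) on the near side of the bar, with the shank at (185,250) behind it. There is no contact force, so the bar is in the trough. Lift slowly.

Call:
move_arm(moves=[0,0,0.003,0,0.01,0,0,0.006,0,0.01,0,0,0.009,0,0.01,0,0,0.012,0,0.01,0,0,0.015,0,0.01,0,0,0.018,0,0.01,0,0,0.022,0,0.01,0,0,0.027,0,0.01,0,0,0.032,0,0.01,0,0,0.036,0,0.01,0,0,0.038,0,0.01,0,0,0.038,0,0.01], newtons=80)

```text
clock: 7.5
tcp_pos: [0.5681, 0.0075, 0.2584]
orientation: [0.001, 0.326, 0.945, 0.0]
wrist_force: [0.2, 0.1, -5.2]
finger_gap: 0.0169
grip_force: 78.9
```

```bash
python3 look.py l4 280 140 70 100 6 300 165 20 20 2
```

```text
(600, 460, 3)
7.6 [0.5677 0.0076 0.2576] 141.96395875474127 [ 0.8  0.7 -5.4] 0.016938453178933555
```

View pics/l4.png

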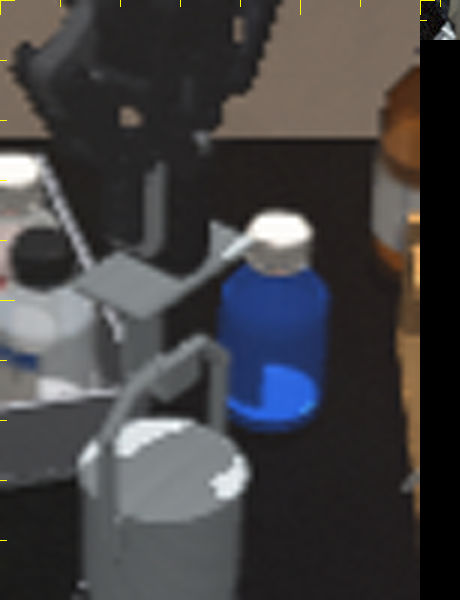

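The canister hangs on the hook: the bar is in the trough at crop (180,370), wrist force is about 4 N more, and the underside is near 0.092 m. I'll check the pad position against the carrier rim, then carry it.

```bash
python3 - <<'E'
from h import *
import pickle
D=pickle.load(open("d0.pkl","rb"));C=D["top"][1]
q=[np.array([(x-330)/4+150,y/4+180]) for x,y in[(376,145),(408,270),(740,186),(706,60)]]
P=np.array([onz(C,p,.045)[:2] for p in q]);print(P.round(4).tolist())
c=P.mean(0);d=(P[2]+P[3]-P[0]-P[1])/2;L=np.linalg.norm(d);u=d/L;print(c,L,np.linalg.norm(P[0]-P[1]),np.degrees(np.arctan2(u[1],u[0])),"pad",c-.062*u, onz(C,(184.5,228.1),.007))
for n in("side",): 
  for zz in (.007,): print(proj(D[n][1],[.4847,.3398,zz]))
E
```

```text
[[0.5106, 0.3878], [0.4359, 0.3654], [0.49, 0.1679], [0.5662, 0.1905]]
[0.50066488 0.27789266] 0.2048466868514914 0.07802950809814166 -74.48052974872992 pad [0.4840758  0.33763211] [0.48498494 0.33983828 0.007     ]
[275.13822881 184.47053302]
```

Call:
move_arm(moves=[0,0,0.006,0,0.01,0,0,0.014,0,0.01,0,0,0.024,0,0.01,0,0,0.034,0,0.01,0,0,0.042,0,0.01,-0.001,0.003,0.045,0.01,0.01,-0.002,0.009,0.045,0.02,0.01,-0.005,0.018,0.045,0.03,0.01,-0.0075,0.029,0.045,0.04,0.01,-0.0105,0.041,0.045,0.05,0.01,-0.0136,0.053,0.045,0.06,0.01,-0.0167,0.065,0.045,0.07,0.01])

```text
clock: 8.6
tcp_pos: [0.5502, 0.0743, 0.3022]
orientation: [-0.0, 0.292, 0.957, 0.0]
wrist_force: [1.6, -0.0, -4.6]
finger_gap: 0.0173
grip_force: 79.2
```

Call:
move_arm(moves=[-0.003,0.012,0,0.01,0.01,-0.006,0.024,0,0.02,0.01,-0.009,0.036,0,0.03,0.01,-0.012,0.048,0,0.04,0.01,-0.0155,0.06,0,0.05,0.01,-0.0185,0.072,0,0.06,0.01,-0.0215,0.084,0,0.07,0.01,-0.0245,0.096,0,0.08,0.01,-0.0278,0.108,0,0.085,0.01,-0.031,0.12,0,0.085,0.01,-0.034,0.132,0,0.085,0.01,-0.037,0.144,0,0.085,0.01])

```text
clock: 9.6
tcp_pos: [0.5137, 0.2178, 0.3025]
orientation: [-0.0, 0.252, 0.968, 0.0]
wrist_force: [-0.1, -0.1, -4.5]
finger_gap: 0.017
grip_force: 79.3
```

Call:
move_arm(moves=[-0.003,0.012,0,0,0.01,-0.006,0.024,0,0,0.01,-0.0095,0.036,0,0,0.01,-0.0125,0.048,0,0,0.01,-0.0155,0.06,0,0,0.01,-0.019,0.072,0,0,0.01,-0.022,0.084,0,0,0.01,-0.025,0.095,0,0,0.01,-0.028,0.105,0,0,0.01,-0.03,0.114,0,0,0.01,-0.0315,0.12,0,0,0.01,-0.032,0.1225,0,0,0.01])

```text
clock: 10.6
tcp_pos: [0.4817, 0.3401, 0.3024]
orientation: [-0.0, 0.251, 0.968, 0.0]
wrist_force: [0.3, -0.6, -5.2]
finger_gap: 0.0173
grip_force: 79.3
```

Call:
move_arm(moves=[0,0,0,0,0.01,0,0,0,0,0.01,0,0,0,0,0.01,0,0,0,0,0.01,0,0,0,0,0.01,0,0,0,0,0.01,0,0,0,0,0.01,0,0,0,0,0.01,0,0,0,0,0.01,0,0,0,0,0.01,0,0,0,0,0.01,0,0,0,0,0.01])

```text
clock: 11.6
tcp_pos: [0.482, 0.3391, 0.3026]
orientation: [0.0, 0.252, 0.968, 0.0]
wrist_force: [-0.8, 0.3, -5.7]
finger_gap: 0.0175
grip_force: 79.3
```

```bash
python3 - <<'E'
from h import *
p,*C=cam("side");s=env.get_state();t=s["tcp_pos"];yaw=np.degrees(2*np.arctan2(s["orientation"][2],s["orientation"][1]))-180
print(t.round(4),yaw,s["wrist_force"].round(1),s["clock"])
a=np.radians(yaw);h=np.array([np.cos(a),np.sin(a),0]);o=t+.0035*h-[0,0,.0677]
print("err to pad",(np.array([.4845,.3388])-o[:2]).round(4))
# lid check: predicted vs bright mask centroid
pr=proj(C,o-[0,0,.041]);print("pred lid",pr,"canister underside z",o[2]-.098)
hsv=cv2.cvtColor(p,cv2.COLOR_RGB2HSV);m=cv2.inRange(hsv,(0,0,85),(180,60,255));x,y=pr.astype(int)
g=cv2.cvtColor(p,cv2.COLOR_RGB2GRAY)
for r in range(y-14,y+44,2): print(r,*[f"{v:3d}" for v in g[r,x-22:x+24:2]])
print(x-22)
E
```

```text
[0.482  0.3391 0.3026] -29.15206409131443 [ 0.8  0.4 -4.1] 11.65
err to pad [-0.0006  0.0014]
pred lid [274.06110462 128.6627333 ] canister underside z 0.13686933318568276
114 111 111 111 111 111 111 112 112 112  82 102 117  84  84  61  85 110 110 111 110 111 110 109
116 111 110 110 112 111 110 111 111 111 111 117  99  84  87 111  92 110 110 110 110 109 108 110
118 111 111 110 111 110 111 110 110 111 123 107 111 103 112 112  92 111 110 110 109 109 110 111
120 111 111 111 111 111 111 111 111 111 117 111 111 111 111 111  92 112 110 110 109 109 111 111
122 110 111 112 111 111 111 111 110 123  88 111 111 110 110 111  92 111 110 110 110 110 111 111
124 111 113 111 111 112 112 111 112  83 106 124 126 116 113 112  94 110 109 111 111 111 110 111
126 111 111 111 110 111 112 112 125  99 201 221 132 132 133 133 133 121 110 110 110 110 110 112
128 110 110 110 111 111 111 111 210 116 156 133 134 134 133 133 134 211 167 110 110 110 110 110
130 110 110 110 111 111 110 101 136  98 109 135 136 135 134 135 211 228 220 110 111 111 110 110
132 110 112 111 110 111 109  79 129 103 112 137 136 136 136 138 
[... 1159 characters left out ...]
 109 109 110 109 110 110
158 110 109 109 109 106 109 109 109 109 110 110 110 110 108 110 110 109 108 110 109 109 110 109
160 108 108 107 109 108 109 108 110 110 110 109 109 109 109 110 108 109 108 108 108 109 109 108
162  35  35  33  34  34  33  33  32  32  30  30  30  30 103 105 103 102 102 102 103 104 105 104
164  35  35  34  34  35  34  33  34  34  33  34  33  34  32  35  34  33  35  33  32  32  33  32
166  34  33  33  35  35  34  33  32  32  35  44  55  61  90 166 166 219 171  34  33  33  32  32
168  33  34  34  33  34  53  90 125 177 138  90  69  92 162 169 170 170 195 104  32  32  32  32
170  33  33  33  32  37 173  71  72  72  72  72  72  86 125 147 141 128  94 163  35  32  32  32
252
```

```bash
python3 - <<'E'
from h import *
import pickle
D=pickle.load(open("d0.pkl","rb"));C=D["side"][1]
q=[np.array([x/3+225,y/3+150]) for x,y in[(108,57),(185,47),(240,162),(155,190)]]
P=np.array([onz(C,p,.045)[:2] for p in q]);print(P.round(4).tolist())
c=P.mean(0);d=(P[2]+P[3]-P[0]-P[1])/2;L=np.linalg.norm(d);u=d/L;print("side-cam carrier",c,L,np.linalg.norm(P[0]-P[1]),np.degrees(np.arctan2(u[1],u[0])),"pad",c-.062*u)
p,*C=cam("side");g=cv2.cvtColor(p,cv2.COLOR_RGB2GRAY).astype(float)
# body edges against wall (~110), subpixel at half level; rows 136-147
for r in range(136,148,3):
    row=g[r,255:300];m=np.where(row<101)[0];print(r,255+m.min(),255+m.max())
b=[np.mean([(255+np.where(g[r,255:300]<101)[0].min()+255+np.where(g[r,255:300]<101)[0].max())/2 for r in range(136,148)])][0]
bot=max(r for r in range(130,160) if g[r,int(b)]<101);print("mid col",b,"bottom row",bot)
for z in(.165,): 
    for r in(140,): print([onz(C,(b,128.5+k),.1939)[:2].round(4) for k in(0,1,2)])
print(g[160:176:1,264:288:3].astype(int).tolist()[:3])
t=cam("top")[0];gg=t[190:260,140:260].mean(2);print("top view",[(int(v)) for v in t[228,175:200].mean(1)])
E
```

```text
[[0.4421, 0.3647], [0.5179, 0.385], [0.5726, 0.1932], [0.4983, 0.1504]]
side-cam carrier [0.50771667 0.27332299] 0.21052094331988344 0.07852562548865567 -74.72530679842433 pad [0.49138296 0.33313277]
136 265 285
139 265 285
142 265 287
145 265 287
mid col 275.4583333333333 bottom row 151
[array([0.4889, 0.3384]), array([0.4892, 0.3326]), array([0.4894, 0.3268])]
[[108, 109, 109, 109, 109, 108, 109, 109], [104, 105, 105, 104, 104, 110, 109, 108], [33, 32, 30, 31, 30, 104, 103, 102]]
top view [132, 155, 166, 169, 172, 134, 93, 75, 78, 77, 69, 51, 39, 27, 39, 23, 35, 33, 36, 89, 121, 124, 119, 120, 148]
```

In the side camera the canister sits within about 2 mm of the pad position worked out from the same camera, so it is well aligned. Lower it.

Call:
move_arm(moves=[0,0,-0.004,0,0.01,0,0,-0.012,0,0.01,0,0,-0.022,0,0.01,0,0,-0.032,0,0.01,0,0,-0.042,0,0.01,0,0,-0.051,0,0.01,0,0,-0.059,0,0.01,0,0,-0.066,0,0.01,0,0,-0.073,0,0.01,0,0,-0.078,0,0.01,0,0,-0.08,0,0.01,0,0,-0.08,0,0.01])

```text
clock: 12.75
tcp_pos: [0.4818, 0.339, 0.222]
orientation: [-0.0, 0.252, 0.968, -0.0]
wrist_force: [-0.3, 0.7, -4.7]
finger_gap: 0.0171
grip_force: 79.3
```

Call:
move_arm(moves=[0,0,-0.004,0,0.01,0,0,-0.008,0,0.01,0,0,-0.012,0,0.01,0,0,-0.016,0,0.01,0,0,-0.02,0,0.01,0,0,-0.024,0,0.01,0,0,-0.028,0,0.01,0,0,-0.032,0,0.01,0,0,-0.036,0,0.01,0,0,-0.039,0,0.01,0,0,-0.041,0,0.01,0,0,-0.042,0,0.01])

```text
clock: 13.75
tcp_pos: [0.4819, 0.339, 0.1801]
orientation: [-0.0, 0.252, 0.968, -0.0]
wrist_force: [-0.5, 0.2, -4.9]
finger_gap: 0.0172
grip_force: 79.3
```

Call:
move_arm(moves=[0,0,-0.001,0,0.01,0,0,-0.002,0,0.01,0,0,-0.003,0,0.01,0,0,-0.004,0,0.01,0,0,-0.005,0,0.01,0,0,-0.006,0,0.01,0,0,-0.007,0,0.01,0,0,-0.008,0,0.01,0,0,-0.009,0,0.01,0,0,-0.01,0,0.01,0,0,-0.011,0,0.01,0,0,-0.012,0,0.01])

```text
clock: 14.75
tcp_pos: [0.4823, 0.3392, 0.1689]
orientation: [0.0, 0.252, 0.968, 0.0]
wrist_force: [0.2, 0.5, -0.7]
finger_gap: 0.0171
grip_force: 79.3
```

Call:
move_arm(moves=[0,0,-0.002,0,0.01,0,0,-0.004,0,0.01,0,0,-0.006,0,0.01,0,0,-0.008,0,0.01,0,0,-0.01,0,0.01,0,0,-0.012,0,0.01,0,0,-0.014,0,0.01,0,0,-0.015,0,0.01,0,0,-0.015,0,0.01,0,0,-0.015,0,0.01,0,0,-0.015,0,0.01,0,0,-0.015,0,0.01])

```text
clock: 15.75
tcp_pos: [0.4821, 0.3391, 0.1537]
orientation: [0.0, 0.252, 0.968, 0.0]
wrist_force: [-0.2, -0.1, -1.4]
finger_gap: 0.0171
grip_force: 79.3
```

```bash
python3 - <<'E'
from h import *
p,*C=cam("side");s=env.get_state();print(s["tcp_pos"].round(4),s["wrist_force"].round(1))
for x,y,z in [(.4845,.3388,.064),(.4845,.3388,.105)]: print(proj(C,[x,y,z]))
g=cv2.cvtColor(p,cv2.COLOR_RGB2GRAY)
print("    ",*[f"{v:3d}" for v in range(256,296,2)])
for r in range(140,190,2): print(r,*[f"{v:3d}" for v in g[r,256:296:2]])
E
```

```text
[0.4821 0.3391 0.1537] [-0.1  0.6 -1.2]
[274.71405615 168.45698261]
[274.45805098 156.30563962]
     256 258 260 262 264 266 268 270 272 274 276 278 280 282 284 286 288 290 292 294
140 108 110 110 109 110 110  39  41  40  90  37  34  33 111 110 110 110 111 111 110
142 109 109 108 110 110 109  43  44  40  89  39  36  34 110 110 111 109 109 109 109
144 111 107 108 110 110 108  83  47  41  87  37  35  33 139 215 151 108 109 110 109
146 110 107 107 110 110 110 108  74  70  61  35  35  38 133  97 111 110 109 110 109
148 110 110 107 109 109 113 127 136 137 119  57  52 116 106 111 110 110 109 108 109
150 109 109 106 109 109 135 136 137 137 138 137 117  97 111 110 110 109 110 109 109
152 109 107 105 108 110  82 112 131 137 136 108  89 127 109 109 110 110 108 109 109
154 110 107 105 108 110 109 109  84  79  86 132 109  75  81 108 109 109 110 109 109
156 109 109 105 108 109 110 109  76  85 126 102 109 109  93 110 109 109 110 110 110
158 108 109 107 108 108 108 109  75 131  91 109 112 101  92 108 108 109 110 109 111
160 107 109 108 108 108 109 110  99 110  96 105 104 102  93 108 108 108 108 108
[... 480 characters left out ...]
 111 110 117 114  66  31  32
174  32  32  31  61 119  80  85  90 131 136 165 134 120 117 119 110  68 133  32  33
176  30  31  30  64  97  77  88  91  97 135 155 157 150 148 154 152 154 151  64  30
178  31  30  30  63  89 100  87  93  88 152 159 170 173 171  68  48  50  56 122  31
180  32  30  31  65  64  92  84  93  88 150 169 169 173  89  48  48  47  48 143  60
182  77  29  30  57  63  92  87  90  87 129 157 167 172  49  48  49  55  44  46 121
184  39  30  29  51  62  72  83  90  89  80 131 143 148  55  34  31  30  30  56 152
186  34  51  29  27  61  62  98  89  91  87  73  74  92  81  33  31  32  38  74  83
188  57  72  29  28  63  62  94  91  84 110 102  83 157 158 143  97 114 164 160 128
```

Wrist force shows no load and the bail stands upright in the image. Retract along -h, then lift.

Call:
move_arm(moves=[-0.002,0.001,0,0,0.01,-0.005,0.003,0,0,0.01,-0.009,0.005,0,0,0.01,-0.013,0.0075,0,0,0.01,-0.018,0.01,0,0,0.01,-0.023,0.013,0,0,0.01,-0.028,0.0155,0,0,0.01,-0.033,0.0185,0,0,0.01,-0.038,0.021,0,0,0.01,-0.04,0.0225,0,0,0.01,-0.04,0.0225,0,0,0.01,-0.04,0.0225,0,0,0.01])

```text
clock: 16.8
tcp_pos: [0.442, 0.3617, 0.1536]
orientation: [0.0, 0.251, 0.968, 0.0]
wrist_force: [-0.8, -0.5, -1.9]
finger_gap: 0.0171
grip_force: 79.3
```

```bash
python3 - <<'E'
from h import *
p,*C=cam("side");s=env.get_state();print(s["tcp_pos"].round(4),s["wrist_force"].round(1))
g=cv2.cvtColor(p,cv2.COLOR_RGB2GRAY)
print("    ",*[f"{v:3d}" for v in range(252,296,2)])
for r in range(144,182,2): print(r,*[f"{v:3d}" for v in g[r,252:296:2]])
E
```

```text
[0.4422 0.3616 0.1536] [ 0.3 -0.2 -0.7]
     252 254 256 258 260 262 264 266 268 270 272 274 276 278 280 282 284 286 288 290 292 294
144 112 122 136 137 120  83  55 116 105 111 110 110 110 110 109 111 110 111 109 110 111 110
146 134 136 137 137 137 136 116  98 110 110 110 111 110 111 110 111 111 111 110 110 110 109
148 108  89 122 135 134  99 109 111 110 111 110 111 111 110 111 110 112 110 110 109 109 110
150 108 108 108  84  80  99 111 111 110 110 111 111 111 110 111 110 111 110 109 110 110 109
152 109 109 110  85  84  99 109 110 111 111 110 111 111 127 199 110 110 110 110 108 109 109
154 108 108 109  86  84 100 111  99 110 109 110 111 215 162  76  84 110 110 109 110 110 110
156 108 109 109  84  85 100 104  84 109 110 109 200 134 110 108  93 110 109 110 110 111 110
158 109 109 109  90 133 112  85  86 109 110 127  84 110 109 110  93 109 109 109 109 109 111
160 108 109 107 109  69 101  77 109 110  99 110 109 110 110 110  93 109 108 108 109 109 110
162  34  33  33  32  32  33  33  34  32 115  66  32  32 104 104  93 103 102 103 102 104 105
164  33  34  34  34  35  34  34  34  41 118 119 137 181 185 103 101  43  36  34  33  35  34
166  33  34  33  32  33  32  32  34  77  92 225 224 225 234 250 250 241 170  34  33  33  34
168  33  34  34  33  33  41  62 119 126  91 216 225 194 249 251 251 251 199 104  33  33  33
170  34  32  34  33  37 108  72 127 125  91 217 169 122 158 224 227 194 124 164  34  33  33
172  33  31  32  32  37  91  75 105 124  91 131 146 194 107 113 111 110 120 116  68  34  34
174  31  32  32  31  32  62  83  80  85  90 131 207 228 136 122 119 119 127  69 133  34  34
176  33  33  31  31  30  63  98  78  88  92  97 135 155 157 150 148 154 153 155 151  65  32
178  32  30  31  30  31  63  89 102  88  93  89 152 159 171 174 171  68  50  51  59 123  33
180  30  28  32  31  30  66  64  93  86  94  89 150 169 169 174  90  49  50  50  50 144  61
```

Call:
move_arm(moves=[0,0,0.015,0,0.01,0,0,0.04,0,0.01,0,0,0.065,0,0.01,0,0,0.09,0,0.01,0,0,0.115,0,0.01,0,0,0.14,0,0.01,0.003,-0.012,0.15,0.02,0.01,0.007,-0.03,0.15,0.05,0.01,0.013,-0.055,0.15,0.08,0.01,0.02,-0.083,0.15,0.11,0.01,0.027,-0.113,0.15,0.14,0.01,0.034,-0.143,0.15,0.17,0.01])

```text
clock: 17.85
tcp_pos: [0.4764, 0.2172, 0.3036]
orientation: [0.0, 0.168, 0.986, 0.0]
wrist_force: [0.1, -0.4, -1.7]
finger_gap: 0.0167
grip_force: 79.9
```

Call:
move_arm(moves=[0.007,-0.03,0,0.03,0.01,0.014,-0.06,0,0.06,0.01,0.021,-0.09,0,0.09,0.01,0.028,-0.12,0,0.11,0.01,0.036,-0.15,0,0.13,0.01,0.043,-0.18,0,0.15,0.01,0.05,-0.21,0,0.165,0.01,0.057,-0.24,0,0.175,0.01,0.064,-0.27,0,0.175,0.01,0.071,-0.3,0,0.175,0.01,0.078,-0.33,0,0.175,0.01,0.085,-0.355,0,0.175,0.01])

```text
clock: 18.85
tcp_pos: [0.5612, -0.139, 0.3035]
orientation: [0.0, 0.083, 0.997, -0.0]
wrist_force: [0.8, 1.0, -1.4]
finger_gap: 0.0173
grip_force: 79.8
```

Call:
move_arm(moves=[0.003,-0.015,-0.01,0,0.01,0.006,-0.025,-0.03,0,0.01,0.006,-0.028,-0.05,0,0.01,0.006,-0.028,-0.06,0,0.01,0.006,-0.028,-0.06,0,0.01,0.006,-0.028,-0.06,0,0.01])

```text
clock: 19.35
tcp_pos: [0.5665, -0.1636, 0.2431]
orientation: [-0.001, 0.082, 0.997, 0.0]
wrist_force: [-0.8, -0.2, -1.0]
finger_gap: 0.0173
grip_force: 79.8
```

```bash
python3 - <<'E'
from h import *
s=env.get_state();print(s["clock"],s["tcp_pos"].round(4),np.degrees(2*np.arctan2(s["orientation"][2],s["orientation"][1])),"go",(np.array([.5674,-.1647,.0977])-s["tcp_pos"]).round(4))
E
```

```text
19.35 [ 0.5665 -0.1636  0.2431] 170.64656328354565 go [ 0.0009 -0.0011 -0.1454]
```

Call:
move_arm(moves=[0.001,-0.001,-0.02,0,0.01,0.001,-0.001,-0.04,0,0.01,0.001,-0.001,-0.06,0,0.01,0.001,-0.001,-0.08,0,0.01,0.001,-0.001,-0.1,0,0.01,0.001,-0.001,-0.115,0,0.01,0.001,-0.001,-0.127,0,0.01,0.001,-0.001,-0.134,0,0.01,0.001,-0.001,-0.138,0,0.01,0.001,-0.001,-0.14,0,0.01,0.001,-0.001,-0.141,0,0.01,0.001,-0.001,-0.141,0,0.01])

```text
clock: 20.35
tcp_pos: [0.5686, -0.1656, 0.1034]
orientation: [0.001, 0.082, 0.997, -0.0]
wrist_force: [0.2, 0.6, -1.1]
finger_gap: 0.0169
grip_force: 79.8
```

Call:
move_arm(moves=[0,0,-0.001,0,0.01,0,0,-0.002,0,0.01,0,0,-0.003,0,0.01,0,0,-0.003,0,0.01,0,0,-0.003,0,0.01])

```text
clock: 20.77
tcp_pos: [0.568, -0.1655, 0.0995]
orientation: [-0.0, 0.082, 0.997, 0.0]
wrist_force: [0.1, 0.0, -2.1]
finger_gap: 0.0167
grip_force: 79.8
```

Call:
move_arm(moves=[0,0,-0.001,0,0.01,0,0,-0.002,0,0.01,0,0,-0.003,0,0.01,0,0,-0.003,0,0.01])

```text
clock: 21.1
tcp_pos: [0.5681, -0.1655, 0.0978]
orientation: [0.0, 0.082, 0.997, -0.0]
wrist_force: [-3.5, -0.0, 6.8]
finger_gap: 0.017
grip_force: 81.0
```

Contact came at the original height, so the hook is seated. Release, retreat upward and check.

Call:
move_arm(moves=[0,0,0,0,0.02,0,0,0,0,0.025,0,0,0,0,0.04,0,0,0,0,0.06,0,0,0,0,0.08,0,0,0,0,0.085,0,0,0.01,0,0.085,0,0,0.03,0,0.085,0,0,0.06,0,0.085,0,0,0.09,0,0.085,0,0,0.12,0,0.085,0,0,0.15,0,0.085], newtons=20)

```text
clock: 22.1
tcp_pos: [0.5678, -0.1653, 0.2488]
orientation: [0.0, 0.082, 0.997, -0.0]
wrist_force: [0.5, 0.1, 0.7]
finger_gap: 0.0848
grip_force: 0.0
```

Call:
move_arm(moves=[-0.03,-0.03,0,0,0.085,-0.06,-0.06,0,0,0.085,-0.09,-0.09,0,0,0.085,-0.12,-0.12,0,0,0.085,-0.15,-0.15,0,0,0.085,-0.17,-0.17,0,0,0.085,-0.17,-0.17,0,0,0.085,-0.17,-0.17,0,0,0.085])

```text
clock: 22.77
tcp_pos: [0.3968, -0.3368, 0.2474]
orientation: [0.0, 0.084, 0.996, -0.0]
wrist_force: [0.0, -0.5, -0.2]
finger_gap: 0.0849
grip_force: 0.0
```

```bash
python3 - <<'E'
from h import *
import pickle
D=pickle.load(open("d0.pkl","rb"));T0=D["top"][0];S0=D["side"][0]
t,*C=cam("top");s,*CS=cam("side");print(env.get_state()["tcp_pos"],env.get_state()["wrist_force"].round(1))
def diff(a,b,x,y,w,h): return (np.abs(a[y:y+h,x:x+w].astype(int)-b[y:y+h,x:x+w]).max(2)>45).sum()
for n,(x,y,w,h) in {"hanger":(366,175,45,45),"vialA":(320,214,20,20),"vialB":(377,222,20,20),"dropper":(209,243,22,22),"botA":(192,208,22,26),"botB":(222,200,22,24)}.items(): print("top",n,diff(t,T0,x,y,w,h))
for n,(x,y,w,h) in {"hanger":(278,270,55,65),"vialA":(268,248,18,28),"vialB":(258,294,18,28),"dropper":(245,178,18,30),"bottles":(270,162,30,45)}.items(): print("side",n,diff(s,S0,x,y,w,h))
hsv=cv2.cvtColor(t,cv2.COLOR_RGB2HSV);m=cv2.inRange(hsv,(0,0,190),(180,50,255));k=np.zeros_like(m);k[205:250,160:195]=m[205:250,160:195]
e=cv2.minEnclosingCircle(cv2.findNonZero(k));print("lid",e,"pos",onz(C,e[0],.064))
g=cv2.cvtColor(t,cv2.COLOR_RGB2GRAY)
print("    ",*[f"{v:3d}" for v in range(162,214,2)])
for r in range(206,252,2): print(r,*[f"{v:3d}" for v in g[r,162:214:2]])
E
```

```text
[ 0.39829124 -0.33526806  0.24710038] [1.6 0.2 0.3]
top hanger 69
top vialA 0
top vialB 0
top dropper 0
top botA 80
top botB 0
side hanger 76
side vialA 0
side vialB 0
side dropper 0
side bottles 101
lid ((181.5, 227.0), 22.74323081970215) pos [0.48458075 0.33431482 0.064     ]
     162 164 166 168 170 172 174 176 178 180 182 184 186 188 190 192 194 196 198 200 202 204 206 208 210 212
206  23  13  22  33  27  17  27  11  18  12   4  18  24   8   9  11  68  95 165 194 203 159  88  68  57  74
208  17  29  14  18  25  16  21   8  20  12  21  18  60  92 155 193 201 157  91  61  56  69  99 134 143 199
210  23  27  21  21  24  19  13  18  59  91 151 196 198 162  88  69  57  67  94 136 189 201 198 187 197 194
212   4   7  15  16  53  92 140 190 193 169  91  65  59  69  89 138 138 188 201 177 178 167 177 179 180 179
214  31  96 125 202 201 175  88 113 145 179 171 160 140 182 198 193 196 194 189 243 249 244 196 227 233 226
216 185 175  90  74  49  81 221 230 228 228 231 235 233 197 191 193 197 192 248 245 245 246 248 166 229 230
218 177 181 142 102 164 221 227 225 226 227 228 228 231 233 199 
[... 1071 characters left out ...]
 126  72 114 137 135 192 194 193 138  89  62  32  26
240  24  21  50 192  55  76 120 183 184 185 195 129 109 112 182 192 195 144  88  71  48  22  14  26  10  14
242  26  23  10 185  81  59 126 194 195 167 189 186 196 154  85  76  37  20  11  20  25  24  17   1  12  21
244   0  34  16 169 132  87 154 187 191 159  88  71  37  34  10   9   9  20  23  26  22  30  25  16  17  21
246  31  29  14  92 201 169  99  74  51  12  15  16  27  24  22  18   4  19  16   9  26  19  29  19  24  25
248   1  29  24  14  10   5  14   5   5  17  17  23  19  22  28  28  26  11  20  11  14  27   7  13  18  26
250  12  25  24  29  14   8  21  17  19   8  13  24  18  28  13  16  26  24  24  21  21  15  14  23  10 111
```

```bash
python3 - <<'E'
from h import *
import pickle
D=pickle.load(open("d0.pkl","rb"))
for n,b in (("top",(388,186,14,16)),("side",(296,276,20,26))):
    p=cam(n)[0];x,y,w,h=b
    A=cv2.cvtColor(D[n][0],cv2.COLOR_RGB2GRAY);B=cv2.cvtColor(p,cv2.COLOR_RGB2GRAY)
    r=cv2.matchTemplate(B[y-6:y+h+6,x-6:x+w+6],A[y:y+h,x:x+w],cv2.TM_CCOEFF_NORMED);_,v,_,l=cv2.minMaxLoc(r);print(n,v,np.array(l)-6)
E
```

```text
top 0.9453527927398682 [1 0]
side 0.9410199522972107 [0 0]
```

```bash
python3 -c "
from workcell import env
print(env.hand_in())"
```

```text
the job is handed in; nothing more can be done
None
```

The job is handed in, but the interface returned no verdict. By my last images, the canister stands upright about 3 mm from the pad's centre, the hook is back on its hanger within about 2 mm of where it started, and the bottles, dropper and vials look undisturbed.

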